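Catch the test slugs and hold the feeder paddle in

TASK

Pick up the round dish by its handle, hold it level and clear of the bench under the mouth of the slug feeder, and push its round wall against the spring-loaded paddle, so that the gate slides aside and all three slugs slide off the chute into the dish without any landing on the bench. Finish while still holding the dish there in the gripper with the three slugs in it, and with it keeping the paddle pushed in 45 mm, where its pointer stands between the two tabs. Leave the rod stand, the stack of plates and the weight where they are.

Things in the scene. Friction and masses are not known exactly. Their poses are not given: they have to be found in the camera images.
- dish: Round open aluminium dish, 96 mm across the rim (92 at the foot), 55 high, wall 3, floor 4, 0.11 kg, with one straight black bar handle. Origin: centre of its underside, on the bench at the start; z up; the handle points along its own -x. The handle is level, 16 mm wide (along y), 14 tall, its middle line 42 mm above the underside, and reaches to 154 mm from the dish's axis
- dish_handle (a point): Good grip point on the middle line of the dish's handle: 108 mm from the dish's axis along the dish's -x, 42 mm above its underside. Close the fingers along the dish's y
- feeder: Slug feeder, fixed to the bench. Origin: on the bench plumb under the drop point, where the dish's axis belongs when the paddle is in 45 mm. x: push direction of the paddle, away from the robot, turned up to 0.3 rad; z up. The chute comes from the -y side, the spring barrel is beyond the paddle (+x); the bench under the drop point and the space towards the robot (-x) are clear
- base_plate (a point): On top of the grey base plate, 10 mm thick, at (20, -110 mm) in the feeder frame; in the feeder's frame it covers x -20 to 225, y -150 to -70 mm, and x 90 to 225, y -70 to 75 mm. A 12 mm post at (0, -105 mm) carries the chute
- chute_mouth (a point): Middle of the lower edge of the chute's floor, 125 mm above the bench (underside 120), 22 mm from the drop point on the feeder's -y side. The chute is 28 mm wide inside, 36 outside, sloping at 30 degrees; its walls end 155 mm above the bench at the mouth, 220 at the top end. The dish catches well with its underside 40 to 60 mm above the bench: rim below the chute
- paddle (a joint): Travel of the spring paddle along the feeder's x, m: 0 at rest, 0.06 against the stop. It pushes back with 2.7 N at 0, 6.8 N at 0.045, 8.1 N at 0.06, and springs back when let go. It carries the gate, a steel plate across the chute's mouth: the slugs come out once the travel is some 0.03 to 0.04. Its side pointer stands between the two tabs from 0.037 to 0.053, midway at 0.045
- paddle_face (a point): Middle of the paddle's flat upright steel face, which looks along the feeder's -x: 60 mm wide, 60 to 113 mm above the bench; at rest 3 mm beyond the drop point along the feeder's x. The dish's wall is pushed against it: with the travel at 0.045 the face is 48 mm beyond the drop point, one dish radius
- tabs (a point): Midway between the two small upright tabs that mark the wanted travel, on top of a thin fixed upright plate on the feeder's +y side (x 77 to 137, y 58 to 62 mm), tabs 131 mm high. The pointer is a 4 mm bar that points at this plate from the paddle's carriage
- slug1: Polished aluminium slug, a cylinder 20 mm across and 20 high, 18 g, origin at its centre; number 1 from the gate in the chute at the start; slippery (friction about 0.15)
- slug2: Polished aluminium slug, a cylinder 20 mm across and 20 high, 18 g, origin at its centre; number 2 from the gate in the chute at the start; slippery (friction about 0.15)
- slug3: Polished aluminium slug, a cylinder 20 mm across and 20 high, 18 g, origin at its centre; number 3 from the gate in the chute at the start; slippery (friction about 0.15)
- rod_stand: Copper plate 100 x 70 x 8 mm with three upright brass rods, the middle one 108 mm high; origin centre of underside. To be left alone
- plate_stack: Stack of black plates, one solid piece, 106 x 90 x 46 mm; origin centre of underside. To be left alone
- weight: Round brass weight 44 mm across, 58 high, with a small knob on top; origin centre of underside. To be left alone
Things that resemble listed ones, but are neither listed nor needed, are in the scene too. There is more than one size of the dish; the job needs the middle-sized.

How it is judged (in metres and radians):
On the way, in this order (a step that is already met when the one before it is completed fails the run):
1. the dish is held in the fingers, lifted level at least 25 mm clear of the bench, the paddle still at rest (height (world z) of dish above 0.025 m and angle between dish's own z axis and vertical below 0.3 rad and contact force between the fingers and dish above 1 N and value of joint paddle below 0.01 m), for 0.1 s.
2. all three slugs are in the raised, level dish while it pushes the paddle in (height (world z) of dish above 0.025 m and angle between dish's own z axis and vertical below 0.3 rad and contact force between the fingers and dish above 1 N and horizontal distance between each of slug1, slug2, slug3 and dish below 0.045 m and z of slug1 in the frame of dish between 0 and 0.055 m and z of slug2 in the frame of dish between 0 and 0.055 m and z of slug3 in the frame of dish between 0 and 0.055 m and value of joint paddle above 0.025 m and contact force between dish and feeder above 1 N), for 0.2 s.
At the end, for the whole second after the job is handed in: The fingers hold the dish (over 1 N), underside more than 25 mm above the bench, tilted less than 0.3 rad and still, with all three slugs inside; the dish presses on the feeder's paddle (over 1 N), whose travel stays between 37 and 53 mm (height (world z) of dish above 0.025 m and angle between dish's own z axis and vertical below 0.3 rad and contact force between the fingers and dish above 1 N and horizontal distance between each of slug1, slug2, slug3 and dish below 0.045 m and z of slug1 in the frame of dish between 0 and 0.055 m and z of slug2 in the frame of dish between 0 and 0.055 m and z of slug3 in the frame of dish between 0 and 0.055 m and value of joint paddle between 0.037 and 0.053 m and contact force between dish and feeder above 1 N and linear speed of dish below 0.03 m/s); the arm keeps its last pose, push and grip.
It fails at once if a bystander is moved more than 20 mm (distance of any of rod_stand, plate_stack, weight from where it was at the start of the episode above 0.02 m).
It fails at once if a slug falls onto the bench (height (world z) of any of slug1, slug2, slug3 below 0.018 m).
It also fails if it takes over 40 s, if anything falls off the work surface, if the arm or the gripper's body presses on something with over 40 N, if the wrist force passes 120 N, or if a joint passes its speed limit or range.

ROBOT

A 6-joint arm with a two-finger parallel gripper is mounted at the origin on the work surface. World frame = base frame: x ahead of the robot, y to its left, z up, the work surface at z = 0. Lengths are in m, angles in degrees, forces in N, time in s.
With the tool pointing down it reaches from about 0.3 to 0.75 m from the base axis. Payload 8.5 kg.
Tool frame: the origin (TCP) lies on the mounting face of the last link; the fingertips stand 173 mm ahead of it and the grasp point (between the pads) lies 155 mm ahead of it (env.tips_ahead is the distance from the TCP to the fingertips, in m); z points along the fingers, x is the direction in which the jaws open and shut, and the axes are right-handed (so a half turn about z gives the same grasp; the last joint's range is limited). The gripper opens to 85 mm and grips with 20 to 120 N. Pads are 22 mm wide; open, the fingers measure 114 mm over their backs; the gripper's body (76 mm by 85 mm) begins 54 mm behind the grasp point. The pads swing forward as they close: fully open they stand 13 mm farther back than shut.
Start: joints at [-86.82, 21.807, 74.336, -0, 83.858, -12.336], TCP at [0.147, -0.53, 0.405] pointing down, gripper open.
Joint ranges: [-178.18, 178.18], [-50.72, 133.34], [12.68, 142.11], [-81.47, 261.47], [9.98, 163.14], [-165.26, 165.26]. Speed limits (degrees/s): [136.94, 136.94, 180, 180, 180, 180].

INTERFACE

Orientations are given as a 3x3 rotation matrix whose columns are the frame's x, y, z axes.
In Python, from rig import env gives the robot as it stands. The module is installed in compiled form; this text tells all that it offers.
- The arm moves only by the tool step_arm, never from a script. Its argument "increments" is a list of rows, each an object of numbers: "x", "y", "z": the shift along the tool's x, y, z in cm; "wx", "wy", "wz": the turn, a rotation vector about the tool's x, y, z in rad; "gripper": the finger opening in cm, from 0 to 8.54. A call has 1 to 20 rows; each row shifts and turns the commanded pose from where the row before left it, along the tool's axes as they then stand; what a row does not reach is not made up. A row lasts 1/10 s, in which the tool goes at most 50 mm and 8.59 degrees, less where a joint would pass 70% of its speed; a pose out of reach is approached as far as the arm can. A call with a gripper value outside its range is refused whole. The fingers move at their own pace and stop on an object; "newtons" is the grip in N (left out, the last holds). Time passes only in rows, so rows that do not move let the fingers close. It gives the time, the measured TCP pose, the force and the opening at its end, in the units of the state.
- env.observe(): the state, without advancing time (a new reading comes with each control period).
- env.get_image(name): name is "scene" or "top" or "wrist"; returns a dict with "color" (400x640x3 uint8, blue, green, red), "camera_matrix" (3x3 intrinsics, pixels), "rvec" (rotation vector, rad) and "tvec" (3), from world to camera coordinates, as OpenCV has them. Camera axes: x right, y down, z forward; pixel columns grow to the right and rows downward; lengths in m; the calibration is good to about 2 mm. A picture is of the moment at which its call begins. There is no depth.
- env.close_job(): hands the job in, once; it reports no verdict.
The state is a dict: "time_s": time; "q": joint angles; "qvel": joint speeds; "joint_efforts": joint torques, N m; "position": TCP position; "tool_rot": TCP orientation; "ft_force": force on the tool from outside, world axes, zero at the start; "wrist_torque": the same for the moment, N m; "grip_width": finger opening in m.
Only numpy, scipy, OpenCV 4.12 (cv2) and the standard library are available. Lean on these libraries where they do the work, as an engineer would, in place of code of your own. Each camera call takes 0.05 s, during which the arm holds its last target. There are 200 camera calls.

## Working session

There is one attempt and no reset: what is moved stays moved. The work goes in short steps, Python scripts to look and compute and a tool call to move; the robot and the scene stay as the last step left them, time stands still between calls to the robot, and variables do not carry over. Pictures are saved under pics/ and viewed, about 8 in all and at most 12, crops included, and the job is handed in when it is done.

Besides the shell and the picture viewer there is one more tool, called after "Request:" as name(argument=value, ...) on one line, values as JSON. step_arm: Moves the arm, as the interface text tells. Its arguments: {"type":"object","properties":{"increments":{"type":"array"},"newtons":{"type":"number"}},"required":["increments"]}

```bash
mkdir -p pics
cat > h.py <<'E'
import numpy as np, cv2
from rig import env
def shot(name,fn):
    im=env.get_image(name); cv2.imwrite('pics/'+fn+'.png',im['color']); np.savez('pics/'+fn+'.npz',**{k:np.array(v) for k,v in im.items()}); return im
def load(fn): return dict(np.load('pics/'+fn+'.npz'))
def ray(im,u,v):
    R=cv2.Rodrigues(np.array(im['rvec'],float))[0]; t=np.array(im['tvec'],float).ravel()
    d=R.T@np.linalg.inv(im['camera_matrix'])@np.array([u,v,1.]); return -R.T@t,d
def atz(im,u,v,z):
    c,d=ray(im,u,v); return c+d*(z-c[2])/d[2]
def proj(im,P):
    return cv2.projectPoints(np.array(P,float).reshape(-1,3),np.array(im['rvec'],float),np.array(im['tvec'],float),im['camera_matrix'],None)[0].reshape(-1,2)
E
python3 - <<'E'
from h import *
a=shot('top','top1'); b=shot('scene','scene1')
for i in (a,b): print(i['camera_matrix'],ray(i,320,200))
print(env.observe())
E
```

```text
[[496.34803385   0.         314.83501031]
 [  0.         496.34803385 189.14824076]
 [  0.           0.           1.        ]] (array([0.33693841, 0.12839003, 1.85589185]), array([ 0.10127493,  0.00595468, -0.99513527]))
[[420.7881259    0.         320.18660508]
 [  0.         420.7881259  205.96266921]
 [  0.           0.           1.        ]] (array([1.37300517, 0.91991545, 0.8340491 ]), array([-0.61339522, -0.59347649, -0.52128011]))
{'time_s': 0.1, 'q': array([-8.68203364e+01,  2.18362277e+01,  7.43789526e+01,  3.71511572e-04,
        8.38584855e+01, -1.23339800e+01]), 'qvel': array([ 0.03219847, -0.03837881, -0.13761253, -0.00516751,  0.03263514,
       -0.03207324]), 'joint_efforts': array([ 2.94476646e-03, -4.49220085e+01, -2.31655651e+01, -2.14398851e-04,
        3.70425158e-03, -8.81667773e-06]), 'position': array([ 0.14711969, -0.52991135,  0.40419042]), 'tool_rot': array([[ 2.67467120e-01, -9.63566985e-01, -6.48776270e-05],
       [-9.63566171e-01, -2.67466981e-01,  1.28408753e-03],
       [-1.25465697e-03, -2.80937307e-04, -9.99999173e-01]]), 'ft_force': array([-0.24267598, -0.10538674, -0.01642227]), 'wrist_torque': array([0.03023974, 0.02058937, 0.02764494]), 'grip_width': 0.08544791255979045}
```

View pics/top1.png

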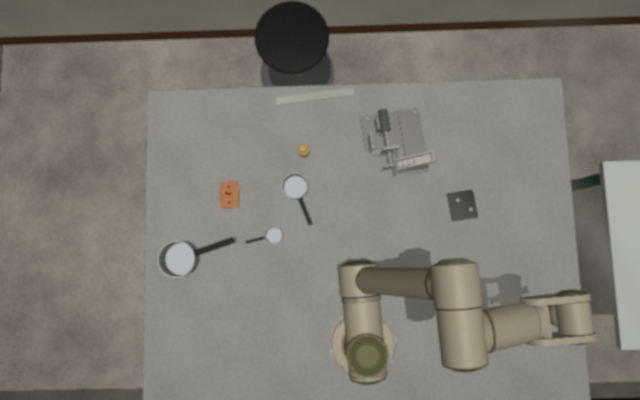

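View pics/scene1.png

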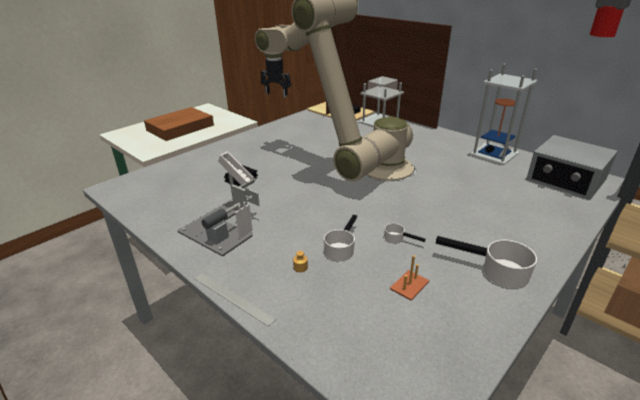

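Top view: dish candidates are the large one at (180,259), the middle at (295,187) and the small at (274,235). By description I choose the middle one, to be checked by its diameter in a close crop. The feeder is around (400,140), the rod stand at (229,194), the weight at (304,151) and the plates at (462,205).

Run:
```python
from h import *
a=load('top1')['color'][95:240,250:450]; cv2.imwrite('pics/c1.png',cv2.resize(a,None,fx=4,fy=4,interpolation=cv2.INTER_CUBIC))
a=load('scene1')['color'][145:295,175:375]; cv2.imwrite('pics/c2.png',cv2.resize(a,None,fx=4,fy=4,interpolation=cv2.INTER_CUBIC))
```

```text
(no output)
```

View pics/c1.png

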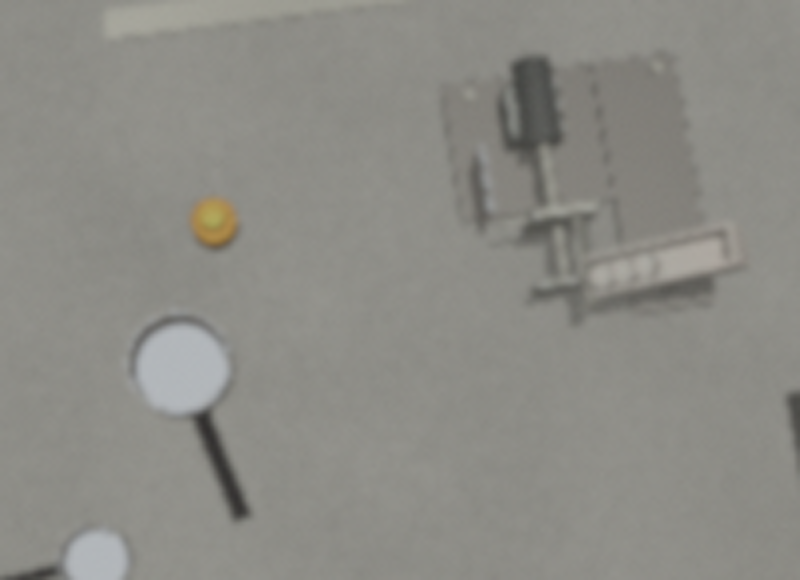

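View pics/c2.png

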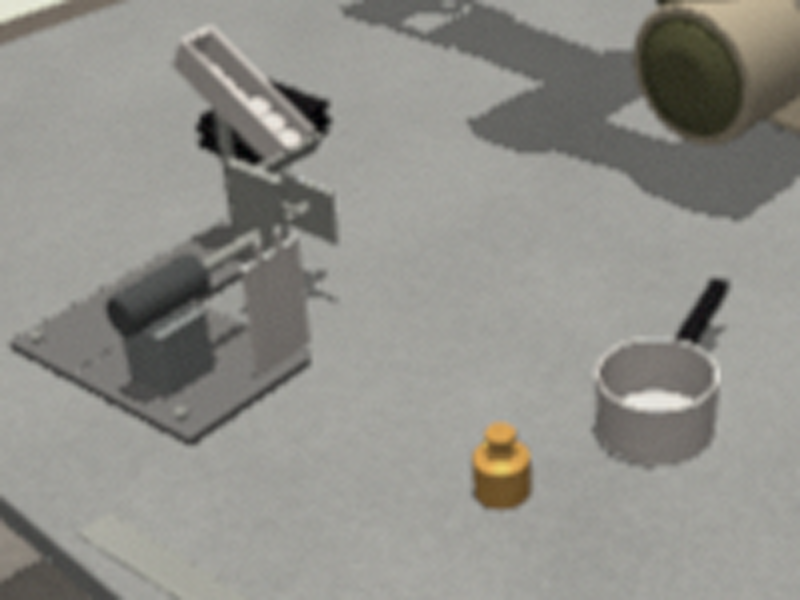

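Crops: the middle dish has its rim centre at c1 (180.5,366), about 101 px across, and its handle end at (241,518). The feeder base corners are (443,87), (678,52) and (465,228) in c1, and (12,345), (193,440) and (308,357) in c2. The slugs are in the chute with the gate shut.

```bash
cat > fit.py <<'E'
from h import *
from scipy.optimize import least_squares
T=load('top1');S=load('scene1')
c1=lambda p:(np.array(p)+.5)/4-.5+[250,95]
c2=lambda p:(np.array(p)+.5)/4-.5+[175,145]
def tf(p,P): 
    c,s=np.cos(p[2]),np.sin(p[2]); return np.array([[c*x-s*y+p[0],s*x+c*y+p[1],z] for x,y,z in P])/1
def fit(obs,p0):
    f=lambda p:np.concatenate([(proj(im,tf(p,[q]))[0]-uv) for im,q,uv in obs])
    r=least_squares(f,p0,loss='soft_l1'); print(r.x,np.round(r.fun.reshape(-1,2),2).tolist()); return r.x
F=fit([(T,(.225,.075,.01),c1((443,87))),(T,(.225,-.15,.01),c1((678,52))),
 (S,(.225,-.15,.01),c2((12,345))),(S,(.225,.075,.01),c2((193,440))),(S,(.09,.075,.01),c2((308,357)))],[.7,-.1,-.1])
D=fit([(T,(0,0,.055),c1((180.5,366))),(T,(-.154,0,.049),c1((241,518))),
 (S,(0,0,.055),c2((658,376))),(S,(-.154,0,.049),c2((718,283)))],[.6,.2,.2])
np.savez('fd.npz',F=F,D=D)
for z in(.055,): 
    a=atz(T,*c1((130,366)),z);b=atz(T,*c1((231,366)),z); print('diam',np.linalg.norm(a-b))
print('grip',tf(D,[(-.108,0,.042)]))
k=[(0,-.022,.125),(.003,0,.113),(.107,.06,.131),(-.02,-.15,.01)]
print('c1',(proj(T,tf(F,k))-[250,95])*4,'c2',(proj(S,tf(F,k))-[175,145])*4)
E
python3 fit.py
```

```text
[ 0.62820979 -0.12227421  0.1163088 ] [[-0.4, -0.6], [-0.7, -0.32], [-0.35, -1.46], [-0.6, -0.76], [1.22, -0.61]]
[0.57905632 0.2318223  0.3653557 ] [[-0.47, -1.4], [0.44, -0.43], [0.07, -0.8], [0.93, -1.37]]
diam 0.09256039160665493
grip [[0.47818467 0.1932359  0.042     ]]
c1 [[597.27118751 278.22585081]
 [570.15056634 280.80100234]
 [486.84598833 172.32077084]
 [717.55990656 300.59270713]] c2 [[291.4187503  156.87010638]
 [308.57906915 177.71436436]
 [267.66665366 233.28399216]
 [223.21462316 215.9927903 ]]
```

The measured rim is about 93 mm across, so it is the 96 mm middle dish. Next I move to a viewpoint near the feeder.

Request:
step_arm(increments=[{"x": -2.2,"y": -3,"z": -0.3},{"x": -2.2,"y": -3,"z": -0.3},{"x": -2.2,"y": -3,"z": -0.3},{"x": -2.2,"y": -3,"z": -0.3},{"x": -2.2,"y": -3,"z": -0.3},{"x": -2.2,"y": -3,"z": -0.3},{"x": -2.2,"y": -3,"z": -0.3},{"x": -2.2,"y": -3,"z": -0.3},{"x": -2.2,"y": -3,"z": -0.3},{"x": -2.2,"y": -3,"z": -0.3},{"x": -2.2,"y": -3},{"x": -2.2,"y": -3},{"x": -2.2,"y": -3},{"x": 0}])

```text
invalid input at $.increments[0]: expected keys x, y, z, wx, wy, wz, gripper
```

Run:
```python
from h import *
w=shot('wrist','w1'); s=env.observe(); print(s['position'],s['tool_rot']); print(ray(w,320,200),w['camera_matrix'][0,0])
cv2.imwrite('pics/w1b.png',cv2.resize(w['color'],(800,500)))
```

```text
[ 0.14712601 -0.52992495  0.4042558 ] [[ 2.67513729e-01 -9.63554048e-01 -4.33017875e-05]
 [-9.63553415e-01 -2.67513604e-01  1.13467303e-03]
 [-1.10490261e-03 -2.61817027e-04 -9.99999355e-01]]
(array([ 0.22202195, -0.51048799,  0.37371712]), array([-0.28475897, -0.08032209, -0.95525393])) 321.61435783569505
```

View pics/w1b.png

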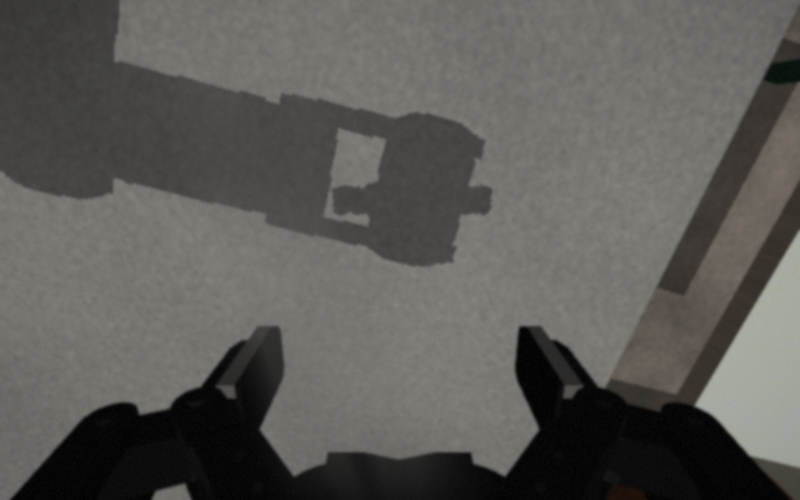

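The wrist view shows only bench and the gripper's shadow, because the move was refused (all keys are required). The camera sits on the tool's -y side. I retry with full rows.

Request:
step_arm(increments=[{"x": -2.2,"y": -3,"z": -0.3,"wx": 0,"wy": 0,"wz": 0,"gripper": 8.5},{"x": -2.2,"y": -3,"z": -0.3,"wx": 0,"wy": 0,"wz": 0,"gripper": 8.5},{"x": -2.2,"y": -3,"z": -0.3,"wx": 0,"wy": 0,"wz": 0,"gripper": 8.5},{"x": -2.2,"y": -3,"z": -0.3,"wx": 0,"wy": 0,"wz": 0,"gripper": 8.5},{"x": -2.2,"y": -3,"z": -0.3,"wx": 0,"wy": 0,"wz": 0,"gripper": 8.5},{"x": -2.2,"y": -3,"z": -0.3,"wx": 0,"wy": 0,"wz": 0,"gripper": 8.5},{"x": -2.2,"y": -3,"z": -0.3,"wx": 0,"wy": 0,"wz": 0,"gripper": 8.5},{"x": -2.2,"y": -3,"z": -0.3,"wx": 0,"wy": 0,"wz": 0,"gripper": 8.5},{"x": -2.2,"y": -3,"z": -0.3,"wx": 0,"wy": 0,"wz": 0,"gripper": 8.5},{"x": -2.2,"y": -3,"z": -0.3,"wx": 0,"wy": 0,"wz": 0,"gripper": 8.5},{"x": -2.2,"y": -3,"z": 0,"wx": 0,"wy": 0,"wz": 0,"gripper": 8.5},{"x": -2.2,"y": -3,"z": 0,"wx": 0,"wy": 0,"wz": 0,"gripper": 8.5},{"x": -2.2,"y": -3,"z": 0,"wx": 0,"wy": 0,"wz": 0,"gripper": 8.5},{"x": 0,"y": -1,"z": 0,"wx": 0,"wy": 0,"wz": 0,"gripper": 8.5},{"x": 0,"y": 0,"z": 0,"wx": 0,"wy": 0,"wz": 0,"gripper": 8.5}])

```text
time_s: 1.65
position: [0.4568, -0.1469, 0.4344]
tool_rot: [[0.27, -0.963, -0.0], [-0.963, -0.27, 0.0], [-0.0, 0.0, -1.0]]
ft_force: [-0.2, -0.1, -0.5]
grip_width: 0.0852
```

Run:
```python
from h import *
w=shot('wrist','w2'); s=env.observe(); print(s['time_s'],s['position'],s['tool_rot'],s['q'])
cv2.imwrite('pics/w2b.png',cv2.resize(w['color'],(800,500),interpolation=cv2.INTER_CUBIC))
```

```text
1.7 [ 0.45614159 -0.1475472   0.43439035] [[ 2.68275117e-01 -9.63342010e-01 -7.95733645e-04]
 [-9.63342295e-01 -2.68275263e-01  8.05586356e-05]
 [-2.91081171e-04  7.44951998e-04 -9.99999680e-01]] [-3.21083379e+01  1.34253378e+01  8.17178026e+01 -2.04044071e-02
  8.48979319e+01  4.23318250e+01]
```

View pics/w2b.png

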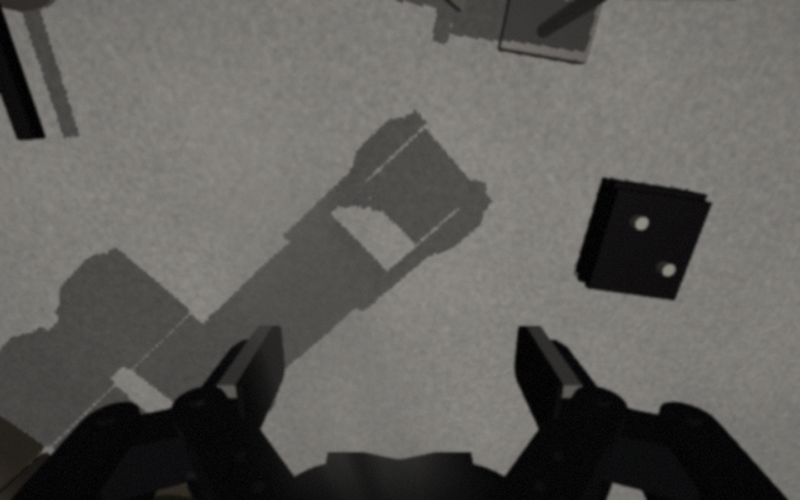

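The view shows the feeder only at its top edge (base front edge around (500,47)-(584,62)), and the plates at (640,240). I move forward above the feeder for a better measurement.

Request:
step_arm(increments=[{"x": 0,"y": -3.5,"z": -0.5,"wx": 0,"wy": 0,"wz": 0,"gripper": 8.5},{"x": 0,"y": -3.5,"z": -0.5,"wx": 0,"wy": 0,"wz": 0,"gripper": 8.5},{"x": 0,"y": -3.5,"z": -0.5,"wx": 0,"wy": 0,"wz": 0,"gripper": 8.5},{"x": 0,"y": -3.5,"z": -0.5,"wx": 0,"wy": 0,"wz": 0,"gripper": 8.5},{"x": 0,"y": 0,"z": 0,"wx": 0,"wy": 0,"wz": 0,"gripper": 8.5}])

```text
time_s: 2.2
position: [0.5929, -0.1106, 0.454]
tool_rot: [[0.268, -0.964, 0.0], [-0.964, -0.268, 0.0], [-0.0, -0.0, -1.0]]
ft_force: [-0.9, -0.2, -1.3]
grip_width: 0.085
```

Run:
```python
from h import *
w=shot('wrist','w3'); s=env.observe(); print(s['time_s'],s['position'])
cv2.imwrite('pics/w3b.png',cv2.resize(w['color'][:280],(800,350),interpolation=cv2.INTER_CUBIC))
```

```text
2.25 [ 0.59156214 -0.1109712   0.45391565]
```

View pics/w3b.png

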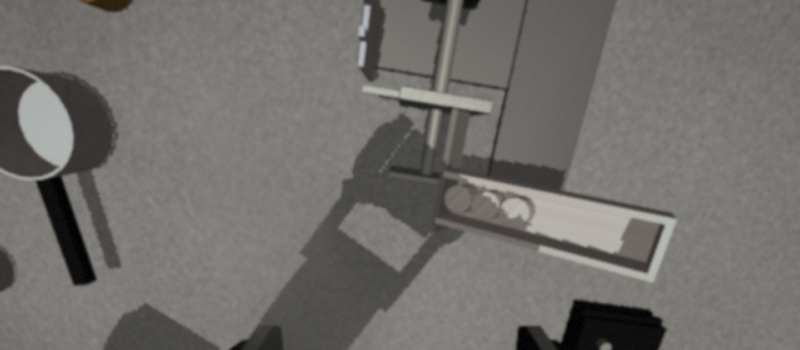

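The view shows tabs at (364,20) and (361,52), the base corner lines at (377,68) and (506,88), the chute far corners at (674,215) and (655,281), and slugs at (458,198), (485,205) and (515,208). The dish handle ends at (83,281). I'll fit from these.

```bash
cat >> fit.py <<'E'
print('---')
W=load('w3'); cw=lambda p:(np.array(p)+.5)/1.25-.5
t=np.pi/6
obs=[(W,(.107,.06,.131),cw((362.5,36))),(W,(.09,-.07,.01),cw((506,88))),(W,(.09,.075,.01),cw((376,68)))]
F2=fit(obs,[.628,-.122,.116])
F3=fit(obs+[(T,(.225,.075,.01),c1((443,87))),(T,(.225,-.15,.01),c1((678,52))),(S,(.225,-.15,.01),c2((12,345))),(S,(.225,.075,.01),c2((193,440)))],[.628,-.122,.116])
D2=fit([(W,(-.154,0,.049),cw((82,281))),(W,(-.06,0,.049),cw((52,190))),(T,(0,0,.055),c1((180.5,366))),(T,(-.154,0,.049),c1((241,518))),
 (S,(0,0,.055),c2((658,376))),(S,(-.154,0,.049),c2((718,283)))],D)
k={'face L':(.003,.03,.113),'face R':(.003,-.03,.113),'mouth+':(.018,-.022,.155),'mouth-':(-.018,-.022,.155),'far+':(.018,-.022-.1126,.22),'far-':(-.018,-.022-.1126,.22),'tab':(.107,.06,.131),'b1':(.09,-.07,.01),'b2':(.09,.075,.01),'right':(.225,-.15,.01),'r2':(-.02,-.15,.01)}
for Fx in(F,F2,F3):print({n:(np.round(proj(W,tf(Fx,[q]))[0]*1.25)).tolist() for n,q in k.items()})
print('rim', [np.round(proj(W,tf(Dx,[(.048*np.cos(a),.048*np.sin(a),.055) for a in (0,1.57,3.14,-1.57)]))*1.25).tolist() for Dx in (D,D2)])
for Dx in(D,D2): print(tf(Dx,[(-.108,0,.042)]),Dx)
E
python3 fit.py | sed -n '/---/,$p'
```

```text
---
[ 0.62496822 -0.13573825  0.22698111] [[0.04, -1.11], [2.72, 0.23], [-14.78, 10.55]]
[ 0.62718095 -0.12574374  0.14088842] [[0.45, -13.8], [1.05, 1.92], [-15.71, 0.85], [-0.83, 0.32], [-1.38, -0.78], [-0.47, -0.93], [0.69, -1.05]]
[0.58186248 0.22878237 0.35951043] [[0.04, 1.78], [-2.31, -0.24], [0.34, -2.18], [1.02, -1.13], [-1.27, -0.79], [-0.04, -1.31]]
{'face L': [386.0, 178.0], 'face R': [463.0, 191.0], 'mouth+': [465.0, 176.0], 'mouth-': [455.0, 228.0], 'far+': [698.0, 225.0], 'far-': [673.0, 288.0], 'tab': [362.0, 13.0], 'b1': [506.0, 90.0], 'b2': [355.0, 65.0], 'right': [633.0, -60.0], 'r2': [556.0, 215.0]}
{'face L': [401.0, 192.0], 'face R': [478.0, 195.0], 'mouth+': [481.0, 182.0], 'mouth-': [475.0, 235.0], 'far+': [724.0, 209.0], 'far-': [705.0, 275.0], 'tab': [362.0, 34.0], 'b1': [509.0, 88.0], 'b2': [357.0, 81.0], 'right': [622.0, -77.0], 'r2': [572.0, 206.0]}
{'face L': [390.0, 182.0], 'face R': [467.0, 192.0], 'mouth+': [469.0, 178.0], 'mouth-': [460.0, 230.0], 'far+': [704.0, 222.0], 'far-': [681.0, 286.0], 'tab': [363.0, 19.0], 'b1': [507.0, 90.0], 'b2': [356.0, 69.0], 'right': [631.0, -64.0], 'r2': [560.0, 213.0]}
rim [[[-6.0, 64.0], [-37.0, 130.0], [36.0, 179.0], [69.0, 119.0]], [[-2.0, 62.0], [-34.0, 127.0], [39.0, 177.0], [73.0, 117.0]]]
[[0.47818467 0.1932359  0.042     ]] [0.57905632 0.2318223  0.3653557 ]
[[0.480767   0.19078624 0.042     ]] [0.58186248 0.22878237 0.35951043]
```

The chute's wall ends are perpendicular to its slope (tops about 17 mm toward +y), which explains the offset, and the base corner behind the tab plate was misread. I refit with those corrected.

```bash
cat >> fit.py <<'E'
print('===')
def g(p,full=0):
    yf=p[3]; y0=-.022+.0173
    o=[(W,(.018,y0,.155),cw((440,172))),(W,(-.018,y0,.155),cw((436,222))),(W,(.018,yf,.22),cw((674,215))),(W,(-.018,yf,.22),cw((655,281))),
     (W,(.003,.03,.113),cw((390,172))),(W,(.09,-.07,.01),cw((506,88))),
     (T,(.225,.075,.01),c1((443,87))),(T,(.225,-.15,.01),c1((678,52))),(S,(.225,-.15,.01),c2((12,345))),(S,(.225,.075,.01),c2((193,440))),(S,(.09,.075,.01),c2((308,357)))]
    return np.concatenate([(proj(im,tf(p,[q]))[0]-uv) for im,q,uv in o])
r=least_squares(g,[.628,-.122,.116,-.12],loss='soft_l1'); print(r.x,np.round(r.fun.reshape(-1,2),1).tolist())
Fn=r.x[:3]; np.savez('fd.npz',F=Fn,D=D2)
print({n:(np.round(proj(W,tf(Fn,[q]))[0]*1.25)).tolist() for n,q in k.items()})
im=cv2.resize(W['color'],None,fx=1.25,fy=1.25)
def poly(P,col):
    cv2.polylines(im,[np.round(proj(W,tf(Fn,P))*1.25*8).astype(np.int32)],False,col,1,cv2.LINE_AA,3)
poly([(.003,.03,.113),(.003,-.03,.113)],(0,255,0)); poly([(.077,.06,.131),(.137,.06,.131)],(0,0,255))
poly([(-.02,-.15,.01),(.225,-.15,.01),(.225,.075,.01),(.09,.075,.01),(.09,-.07,.01),(-.02,-.07,.01),(-.02,-.15,.01)],(255,255,0))
poly([(.018,-.0047,.155),(-.018,-.0047,.155)],(0,255,255))
cv2.imwrite('pics/ov.png',cv2.resize(im[0:260,330:690],None,fx=2.2,fy=2.2,interpolation=cv2.INTER_CUBIC))
E
python3 fit.py | sed -n '/===/,$p'
```

```text
===
[ 0.62988447 -0.12391284  0.12926168 -0.12005262] [[2.1, -1.5], [-2.0, 0.8], [1.6, 0.4], [-1.6, -0.8], [-0.9, 4.4], [1.1, -0.0], [-0.7, -0.7], [-1.1, -1.1], [-1.0, -0.9], [-0.5, -0.6], [1.0, -0.6]]
{'face L': [389.0, 177.0], 'face R': [466.0, 188.0], 'mouth+': [468.0, 174.0], 'mouth-': [458.0, 226.0], 'far+': [703.0, 219.0], 'far-': [679.0, 283.0], 'tab': [363.0, 12.0], 'b1': [507.0, 88.0], 'b2': [356.0, 65.0], 'right': [633.0, -65.0], 'r2': [559.0, 212.0]}
```

View pics/ov.png

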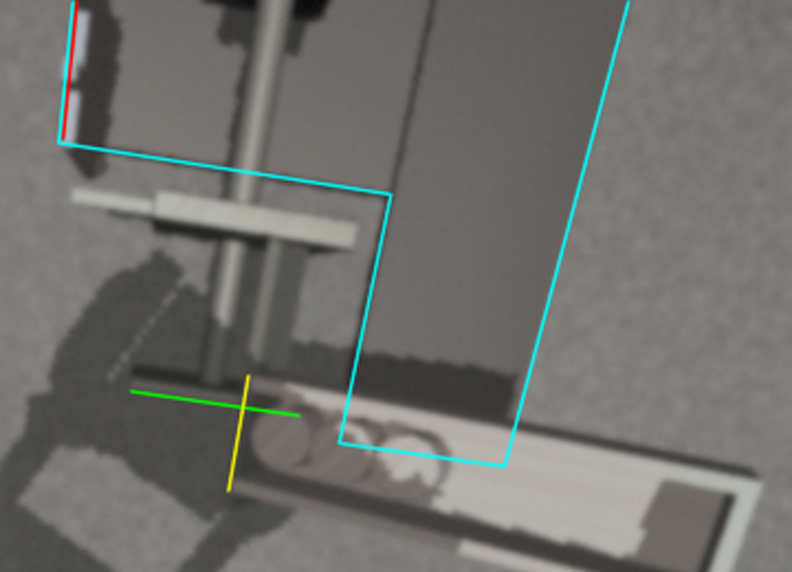

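The overlay on the base plate, chute mouth and tab plate fits within about 3 mm, so the feeder is at (0.630,-0.124), yaw 0.129. Now I move above the dish handle.

Request:
step_arm(increments=[{"x": -3.2,"y": 0.26,"z": 0,"wx": 0,"wy": 0,"wz": 0,"gripper": 8.5},{"x": -3.2,"y": 0.26,"z": 0,"wx": 0,"wy": 0,"wz": 0,"gripper": 8.5},{"x": -3.2,"y": 0.26,"z": 0,"wx": 0,"wy": 0,"wz": 0,"gripper": 8.5},{"x": -3.2,"y": 0.26,"z": 0,"wx": 0,"wy": 0,"wz": 0,"gripper": 8.5},{"x": -3.2,"y": 0.26,"z": 2.2,"wx": 0,"wy": 0,"wz": 0,"gripper": 8.5},{"x": -3.2,"y": 0.26,"z": 2.2,"wx": 0,"wy": 0,"wz": 0,"gripper": 8.5},{"x": -3.2,"y": 0.26,"z": 2.2,"wx": 0,"wy": 0,"wz": 0,"gripper": 8.5},{"x": -3.2,"y": 0.26,"z": 2.2,"wx": 0,"wy": 0,"wz": 0,"gripper": 8.5},{"x": -3.2,"y": 0.26,"z": 2.2,"wx": 0,"wy": 0,"wz": 0,"gripper": 8.5},{"x": -3.4,"y": 0.26,"z": 2.2,"wx": 0,"wy": 0,"wz": 0,"gripper": 8.5},{"x": 0,"y": 0,"z": 0,"wx": 0,"wy": 0,"wz": -0.089,"gripper": 8.5},{"x": 0,"y": 0,"z": 0,"wx": 0,"wy": 0,"wz": 0,"gripper": 8.5},{"x": 0,"y": 0,"z": 0,"wx": 0,"wy": 0,"wz": 0,"gripper": 8.5}])

```text
time_s: 3.55
position: [0.4797, 0.1922, 0.3232]
tool_rot: [[0.349, -0.937, 0.001], [-0.937, -0.349, -0.0], [0.0, -0.001, -1.0]]
ft_force: [-0.2, -0.5, 0.4]
grip_width: 0.0847
```

Run:
```python
from h import *
w=shot('wrist','w4'); s=env.observe(); print(s['time_s'],s['position'],s['tool_rot'][:,0],s['ft_force'])
im=cv2.resize(w['color'],(800,500),interpolation=cv2.INTER_CUBIC)
D=np.load('fd.npz')['D'];c,sn=np.cos(D[2]),np.sin(D[2])
f=lambda x,y,z:[D[0]+c*x-sn*y,D[1]+sn*x+c*y,z]
print('handle edges pred',np.round(proj(w,[f(-.06,.008,.049),f(-.06,-.008,.049),f(-.154,.008,.049),f(-.154,-.008,.049),f(0,.048,.055),f(.048,0,.055),f(0,-.048,.055),f(-.048,0,.055)])*1.25).tolist())
cv2.imwrite('pics/w4b.png',im)
```

```text
3.6 [0.47987756 0.19218689 0.32334842] [ 3.48673333e-01 -9.37244218e-01  4.26729164e-04] [-0.14351382  0.19867382  0.54164583]
handle edges pred [[386.0, 176.0], [412.0, 176.0], [388.0, 318.0], [411.0, 317.0], [310.0, 65.0], [398.0, -39.0], [487.0, 65.0], [399.0, 156.0]]
```

View pics/w4b.png

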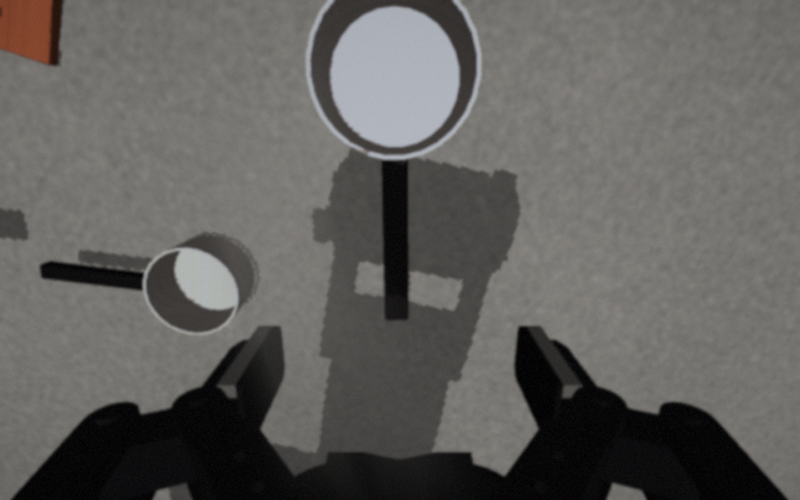

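Wrist view: the handle mid-line is at column 396 (predicted 399), its end at row 319 (318) and the rim at 306–481, so alignment is within 2 mm. The small dish at (190,290) is near the left finger, so I go down half-closed.

Request:
step_arm(increments=[{"x": -0.1,"y": 0.4,"z": 0,"wx": 0,"wy": 0,"wz": 0,"gripper": 4},{"x": 0,"y": 0,"z": 0,"wx": 0,"wy": 0,"wz": 0,"gripper": 4},{"x": 0,"y": 0,"z": 0,"wx": 0,"wy": 0,"wz": 0,"gripper": 4},{"x": 0,"y": 0,"z": 2.6,"wx": 0,"wy": 0,"wz": 0,"gripper": 4},{"x": 0,"y": 0,"z": 2.6,"wx": 0,"wy": 0,"wz": 0,"gripper": 4},{"x": 0,"y": 0,"z": 2.6,"wx": 0,"wy": 0,"wz": 0,"gripper": 4},{"x": 0,"y": 0,"z": 2.0,"wx": 0,"wy": 0,"wz": 0,"gripper": 4},{"x": 0,"y": 0,"z": 1.6,"wx": 0,"wy": 0,"wz": 0,"gripper": 4},{"x": 0,"y": 0,"z": 1.1,"wx": 0,"wy": 0,"wz": 0,"gripper": 4},{"x": 0,"y": 0,"z": 0,"wx": 0,"wy": 0,"wz": 0,"gripper": 4},{"x": 0,"y": 0,"z": 0,"wx": 0,"wy": 0,"wz": 0,"gripper": 4}])

```text
time_s: 4.7
position: [0.4759, 0.1929, 0.1982]
tool_rot: [[0.352, -0.936, 0.001], [-0.936, -0.352, 0.0], [0.0, -0.001, -1.0]]
ft_force: [-0.1, -0.4, 0.2]
grip_width: 0.04
```

Request:
step_arm(increments=[{"x": 0,"y": 0,"z": 0,"wx": 0,"wy": 0,"wz": 0,"gripper": 0},{"x": 0,"y": 0,"z": 0,"wx": 0,"wy": 0,"wz": 0,"gripper": 0},{"x": 0,"y": 0,"z": 0,"wx": 0,"wy": 0,"wz": 0,"gripper": 0},{"x": 0,"y": 0,"z": 0,"wx": 0,"wy": 0,"wz": 0,"gripper": 0},{"x": 0,"y": 0,"z": 0,"wx": 0,"wy": 0,"wz": 0,"gripper": 0},{"x": 0,"y": 0,"z": 0,"wx": 0,"wy": 0,"wz": 0,"gripper": 0},{"x": 0,"y": 0,"z": -0.5,"wx": 0,"wy": 0,"wz": 0,"gripper": 0},{"x": 0,"y": 0,"z": -1,"wx": 0,"wy": 0,"wz": 0,"gripper": 0},{"x": 0,"y": 0,"z": -1.5,"wx": 0,"wy": 0,"wz": 0,"gripper": 0},{"x": 0,"y": 0,"z": -1.3,"wx": 0,"wy": 0,"wz": 0,"gripper": 0},{"x": 0,"y": 0,"z": -0.7,"wx": 0,"wy": 0,"wz": 0,"gripper": 0},{"x": 0,"y": 0,"z": 0,"wx": 0,"wy": 0,"wz": 0,"gripper": 0},{"x": 0,"y": 0,"z": 0,"wx": 0,"wy": 0,"wz": 0,"gripper": 0}], newtons=90)

```text
time_s: 6.0
position: [0.4755, 0.1929, 0.2475]
tool_rot: [[0.352, -0.936, -0.0], [-0.936, -0.352, -0.0], [-0.0, 0.0, -1.0]]
ft_force: [-0.2, 0.1, -1.2]
grip_width: 0.0144
```

The dish is held (width 14.4 mm, 1.2 N weight, underside about 50 mm). Now I carry it to the pre-contact point, 75 mm short of the drop point along the push line.

Request:
step_arm(increments=[{"x": 1.3,"y": 0.6,"z": 0,"wx": 0,"wy": 0,"wz": 0,"gripper": 0},{"x": 2.57,"y": 1.22,"z": 0,"wx": 0,"wy": 0,"wz": 0,"gripper": 0},{"x": 2.57,"y": 1.22,"z": 0,"wx": 0,"wy": 0,"wz": 0,"gripper": 0},{"x": 2.57,"y": 1.22,"z": 0,"wx": 0,"wy": 0,"wz": 0,"gripper": 0},{"x": 2.57,"y": 1.22,"z": 0,"wx": 0,"wy": 0,"wz": 0,"gripper": 0},{"x": 2.57,"y": 1.22,"z": 0,"wx": 0,"wy": 0,"wz": 0,"gripper": 0},{"x": 2.57,"y": 1.22,"z": 0,"wx": 0,"wy": 0,"wz": 0,"gripper": 0},{"x": 2.57,"y": 1.22,"z": 0,"wx": 0,"wy": 0,"wz": 0,"gripper": 0},{"x": 2.57,"y": 1.22,"z": 0,"wx": 0,"wy": 0,"wz": 0,"gripper": 0},{"x": 2.57,"y": 1.22,"z": 0,"wx": 0,"wy": 0,"wz": 0,"gripper": 0},{"x": 2.57,"y": 1.22,"z": 0,"wx": 0,"wy": 0,"wz": 0,"gripper": 0},{"x": 2.57,"y": 1.22,"z": 0,"wx": 0,"wy": 0,"wz": 0,"gripper": 0},{"x": 1.3,"y": 0.6,"z": 0,"wx": 0,"wy": 0,"wz": 0,"gripper": 0},{"x": 0,"y": 0,"z": 0,"wx": 0,"wy": 0,"wz": 0.08,"gripper": 0},{"x": 0,"y": 0,"z": 0,"wx": 0,"wy": 0,"wz": 0.08,"gripper": 0},{"x": 0,"y": 0,"z": 0,"wx": 0,"wy": 0,"wz": 0.07,"gripper": 0},{"x": 0,"y": 0,"z": 0,"wx": 0,"wy": 0,"wz": 0,"gripper": 0},{"x": 0,"y": 0,"z": 0,"wx": 0,"wy": 0,"wz": 0,"gripper": 0},{"x": 0,"y": 0,"z": 0,"wx": 0,"wy": 0,"wz": 0,"gripper": 0}])

```text
time_s: 7.9
position: [0.4474, -0.1474, 0.2476]
tool_rot: [[0.131, -0.991, -0.0], [-0.991, -0.131, 0.0], [-0.0, 0.0, -1.0]]
ft_force: [-0.4, -0.0, -0.7]
grip_width: 0.0142
```

Run:
```python
from h import *
w=shot('wrist','w5'); s=env.observe(); print(s['time_s'],s['position'],s['tool_rot'],s['ft_force'])
F=np.load('fd.npz')['F'];c,sn=np.cos(F[2]),np.sin(F[2]); Ri=np.array([[c,sn],[-sn,c]])
ax=s['position'][:2]-.11*s['tool_rot'][:2,1]; print('axis in feeder',Ri@(ax-F[:2]))
im=cv2.resize(w['color'],(800,500),interpolation=cv2.INTER_CUBIC)
f=lambda x,y,z:[F[0]+c*x-sn*y,F[1]+sn*x+c*y,z]
q=proj(w,[f(.003,.03,.113),f(.003,-.03,.113),f(.018,-.0047,.155),f(-.018,-.0047,.155)])*1.25
d=[*ax]; rim=proj(w,[[ax[0]+.048*np.cos(a),ax[1]+.048*np.sin(a),s['position'][2]-.155-.042+.055] for a in np.linspace(0,6.28,40)])*1.25
cv2.polylines(im,[np.round(q[:2]).astype(int)],False,(0,255,0),1);cv2.polylines(im,[np.round(q[2:]).astype(int)],False,(0,255,255),1);cv2.polylines(im,[np.round(rim).astype(int)],True,(0,0,255),1)
cv2.imwrite('pics/w5b.png',im[:400])
```

```text
7.95 [ 0.44744872 -0.14739622  0.24765932] [[ 1.30638735e-01 -9.91430020e-01 -1.91513701e-04]
 [-9.91430028e-01 -1.30638759e-01  1.22632125e-04]
 [-1.46600282e-04  1.73851928e-04 -9.99999974e-01]] [-0.11444645  0.40760979 -0.84257033]
axis in feeder [-0.07394097  0.00042154]
```

View pics/w5b.png

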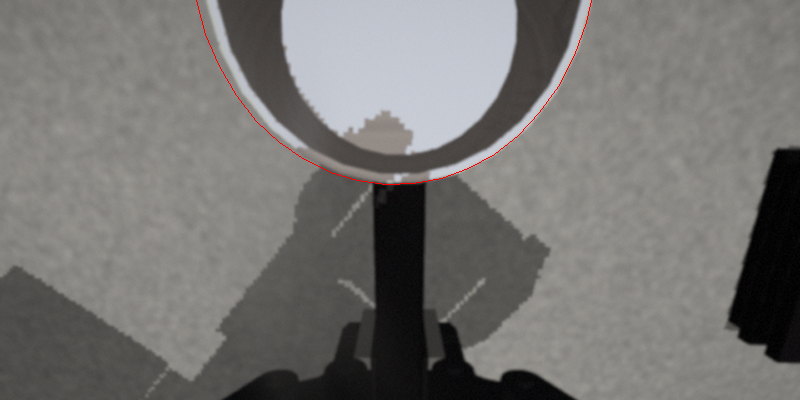

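The overlaid rim fits the held dish within about 1–2 mm; it is level and on the push line. I advance to just short of contact, expected after about 29 mm.

Request:
step_arm(increments=[{"x": 0,"y": -0.8,"z": 0,"wx": 0,"wy": 0,"wz": 0,"gripper": 0},{"x": 0,"y": -0.8,"z": 0,"wx": 0,"wy": 0,"wz": 0,"gripper": 0},{"x": 0,"y": -0.6,"z": 0,"wx": 0,"wy": 0,"wz": 0,"gripper": 0},{"x": 0,"y": 0,"z": 0,"wx": 0,"wy": 0,"wz": 0,"gripper": 0},{"x": 0,"y": 0,"z": 0,"wx": 0,"wy": 0,"wz": 0,"gripper": 0},{"x": 0,"y": 0,"z": 0,"wx": 0,"wy": 0,"wz": 0,"gripper": 0}])

```text
time_s: 8.55
position: [0.4692, -0.1446, 0.2477]
tool_rot: [[0.129, -0.992, -0.0], [-0.992, -0.129, 0.0], [-0.0, 0.0, -1.0]]
ft_force: [0.1, 0.8, -1.6]
grip_width: 0.0142
```

Request:
step_arm(increments=[{"x": 0,"y": -0.3,"z": 0,"wx": 0,"wy": 0,"wz": 0,"gripper": 0},{"x": 0,"y": 0,"z": 0,"wx": 0,"wy": 0,"wz": 0,"gripper": 0},{"x": 0,"y": 0,"z": 0,"wx": 0,"wy": 0,"wz": 0,"gripper": 0},{"x": 0,"y": 0,"z": 0,"wx": 0,"wy": 0,"wz": 0,"gripper": 0}])

```text
time_s: 8.95
position: [0.4722, -0.1442, 0.2477]
tool_rot: [[0.129, -0.992, -0.0], [-0.992, -0.129, 0.0], [-0.0, 0.0, -1.0]]
ft_force: [0.2, -0.5, -1.7]
grip_width: 0.0142
```

Request:
step_arm(increments=[{"x": 0,"y": -0.3,"z": 0,"wx": 0,"wy": 0,"wz": 0,"gripper": 0},{"x": 0,"y": 0,"z": 0,"wx": 0,"wy": 0,"wz": 0,"gripper": 0},{"x": 0,"y": 0,"z": 0,"wx": 0,"wy": 0,"wz": 0,"gripper": 0},{"x": 0,"y": 0,"z": 0,"wx": 0,"wy": 0,"wz": 0,"gripper": 0}])

```text
time_s: 9.35
position: [0.4752, -0.1438, 0.2477]
tool_rot: [[0.129, -0.992, -0.0], [-0.992, -0.129, 0.0], [-0.0, 0.0, -1.0]]
ft_force: [0.1, -0.3, -2.0]
grip_width: 0.0142
```

Request:
step_arm(increments=[{"x": 0,"y": -0.3,"z": 0,"wx": 0,"wy": 0,"wz": 0,"gripper": 0},{"x": 0,"y": 0,"z": 0,"wx": 0,"wy": 0,"wz": 0,"gripper": 0},{"x": 0,"y": 0,"z": 0,"wx": 0,"wy": 0,"wz": 0,"gripper": 0},{"x": 0,"y": 0,"z": 0,"wx": 0,"wy": 0,"wz": 0,"gripper": 0}])

```text
time_s: 9.75
position: [0.4781, -0.1434, 0.2476]
tool_rot: [[0.129, -0.992, -0.001], [-0.992, -0.129, 0.0], [-0.0, 0.001, -1.0]]
ft_force: [-2.7, -0.3, -1.4]
grip_width: 0.0145
```

Contact was felt between the last two steps (2.7 N, as expected). Now I push 44 mm more and let the slugs settle.

Request:
step_arm(increments=[{"x": 0,"y": -0.4,"z": 0,"wx": 0,"wy": 0,"wz": 0,"gripper": 0},{"x": 0,"y": -0.6,"z": 0,"wx": 0,"wy": 0,"wz": 0,"gripper": 0},{"x": 0,"y": -0.6,"z": 0,"wx": 0,"wy": 0,"wz": 0,"gripper": 0},{"x": 0,"y": -0.6,"z": 0,"wx": 0,"wy": 0,"wz": 0,"gripper": 0},{"x": 0,"y": -0.6,"z": 0,"wx": 0,"wy": 0,"wz": 0,"gripper": 0},{"x": 0,"y": -0.6,"z": 0,"wx": 0,"wy": 0,"wz": 0,"gripper": 0},{"x": 0,"y": -0.6,"z": 0,"wx": 0,"wy": 0,"wz": 0,"gripper": 0},{"x": 0,"y": -0.4,"z": 0,"wx": 0,"wy": 0,"wz": 0,"gripper": 0},{"x": 0,"y": 0,"z": 0,"wx": 0,"wy": 0,"wz": 0,"gripper": 0},{"x": 0,"y": 0,"z": 0,"wx": 0,"wy": 0,"wz": 0,"gripper": 0},{"x": 0,"y": 0,"z": 0,"wx": 0,"wy": 0,"wz": 0,"gripper": 0},{"x": 0,"y": 0,"z": 0,"wx": 0,"wy": 0,"wz": 0,"gripper": 0},{"x": 0,"y": 0,"z": 0,"wx": 0,"wy": 0,"wz": 0,"gripper": 0},{"x": 0,"y": 0,"z": 0,"wx": 0,"wy": 0,"wz": 0,"gripper": 0},{"x": 0,"y": 0,"z": 0,"wx": 0,"wy": 0,"wz": 0,"gripper": 0},{"x": 0,"y": 0,"z": 0,"wx": 0,"wy": 0,"wz": 0,"gripper": 0},{"x": 0,"y": 0,"z": 0,"wx": 0,"wy": 0,"wz": 0,"gripper": 0},{"x": 0,"y": 0,"z": 0,"wx": 0,"wy": 0,"wz": 0,"gripper": 0}])

```text
time_s: 11.55
position: [0.5217, -0.1375, 0.2472]
tool_rot: [[0.13, -0.992, -0.003], [-0.992, -0.13, 0.001], [-0.001, 0.003, -1.0]]
ft_force: [-6.3, -1.5, -2.2]
grip_width: 0.0143
```

Run:
```python
from h import *
w=shot('wrist','w6');S=shot('scene','s6');T=shot('top','t6'); s=env.observe(); print(s['time_s'],s['position'],s['tool_rot'][2],s['ft_force'])
a=cv2.resize(w['color'][:200],(800,250)); b=cv2.resize(S['color'][165:265,180:300],(420,350),interpolation=cv2.INTER_CUBIC); c=cv2.resize(T['color'][100:190,355:455],(380,350),interpolation=cv2.INTER_CUBIC)
cv2.imwrite('pics/m6.png',np.vstack([a,np.hstack([b,c])]))
```

```text
11.7 [ 0.52174301 -0.13757635  0.24715703] [-0.00119043  0.00257711 -0.99999597] [-7.01324969 -1.14006589 -1.57100154]
```

View pics/m6.png

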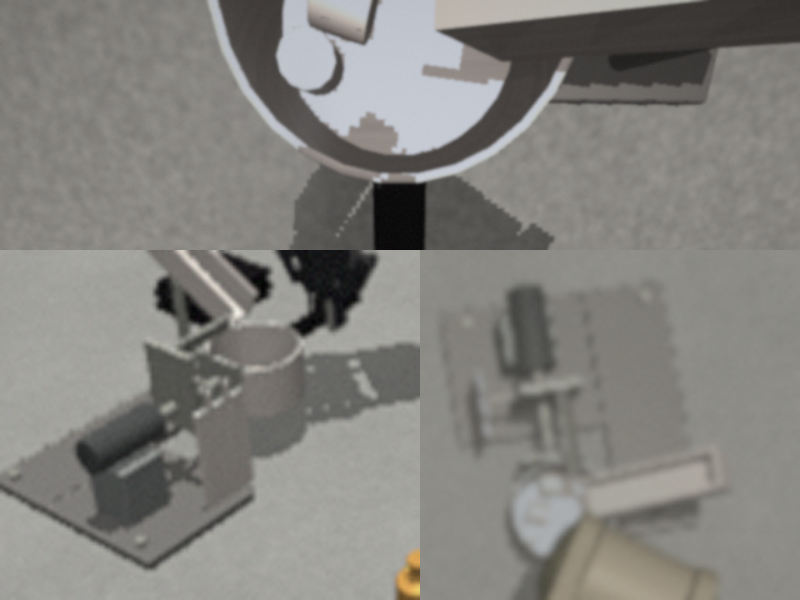

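The chute is empty. Slugs show in the dish in the wrist view at (340,15) and (310,60), and perhaps at (295,10). The pointer stands near the middle of the tab plate and the push is about 6.6 N. One last zoom to count the slugs and check the pointer.

Run:
```python
from h import *
fs=[];P=[]
for i in range(6): 
    w=env.get_image('wrist'); s=env.observe(); fs.append(s['ft_force']); P.append(s['position'])
print(s['time_s'],np.mean(fs,0),np.ptp(P,0))
F=np.load('fd.npz')['F'];c,sn=np.cos(F[2]),np.sin(F[2]); Ri=np.array([[c,sn],[-sn,c]])
print('axis in feeder',Ri@(P[-1][:2]-.11*s['tool_rot'][:2,1]-F[:2]))
S=load('s6');T=load('t6')
a=cv2.resize(w['color'][0:90,165:365],(800,360),interpolation=cv2.INTER_CUBIC)
b=cv2.resize(T['color'][150:190,370:410],(240,240),interpolation=cv2.INTER_CUBIC)
c_=cv2.resize(T['color'][120:160,360:400],(240,240),interpolation=cv2.INTER_CUBIC)
d=cv2.resize(S['color'][185:225,215:268],(320,240),interpolation=cv2.INTER_CUBIC)
cv2.imwrite('pics/m7.png',np.vstack([a,np.hstack([b,c_,d])]))
```

```text
12.0 [-6.75488748 -1.08950343 -2.75446645] [3.10518677e-05 2.37844187e-05 2.03232193e-05]
axis in feeder [0.00099218 0.00052256]
```

View pics/m7.png

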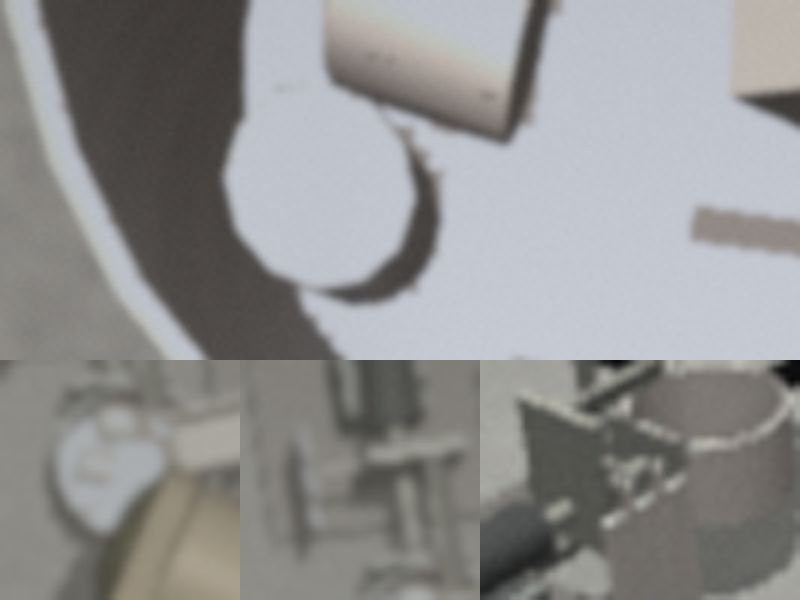

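Third slug: a round top at about (118,420) in the top-view crop, near the dish's far wall. I'll check by numbers that it lies on the floor inside the rim.

Run:
```python
from h import *
s=env.observe();T=load('t6');ax=s['position'][:2]-.11*s['tool_rot'][:2,1]
uv=np.array([118,420-360])/6+[370-.4,150-.4]
for z in (.074,.105,.125): print(z,atz(T,*uv,z)[:2]-ax)
p=proj(T,[[*ax,.105],[ax[0]+.048,ax[1],.105],[ax[0],ax[1]+.048,.105]]); print(((p-[370,150])*6+[0,360]).round())
# wrist: pixel of slugs
w=env.get_image('wrist')
for u,v in ((320,190),(430,70)):
  print(atz(w,165+u/4,v/4,.074)[:2]-ax)
# brightness blobs in top dish area
print(T['color'][155:176,380:402].mean(2).astype(int))
```

```text
0.074 [0.0279333  0.00665627]
0.105 [0.02233494 0.0109186 ]
0.125 [0.0187231  0.01366849]
[[136. 454.]
 [132. 375.]
 [ 55. 456.]]
[-0.01627927  0.02686158]
[-0.00414744  0.01677819]
[[122 109 106 108 111 112 110 111 113 110 107 107 103 107 114 115 114 119
  130 138 139 137]
 [118 106 102 110 116 117 113 111 111 110 106 101  98 103 114 116 113 112
  119 131 139 140]
 [118 113 117 121 122 118 119 125 129 131 127 120 113 112 118 119 116 113
  115 125 135 143]
 [117 121 125 126 121 122 131 146 153 156 153 144 131 126 127 129 129 128
  128 129 134 139]
 [127 130 130 132 135 137 144 157 165 169 166 158 145 136 138 142 142 140
  137 134 130 131]
 [139 140 140 148 155 154 150 158 166 169 168 162 151 141 142 152 153 147
  140 137 136 138]
 [145 148 153 163 167 163 151 152 158 160 161 159 149 141 143 152 158 156
  150 150 154 157]
 [146 156 164 171 172 167 154 147 148 151 154 153 148 144 143 149 155 153
  152 156 161 164]
 [151 164 170 171 172 168 158 151 150 154 159 158 157 155 155 153 148 145
  146 155 162 165]
 [158 169 171 169 168 165 162 159 159 165 168 169 168 168 168 164 153 143
  143 1
[... 335 characters left out ...]
2 172 173 172 172 167 153 132
  118 121 127 132]
 [156 165 158 153 153 154 155 159 166 170 172 173 172 170 166 154 134 121
  120 121 121 120]
 [152 163 163 160 160 158 156 160 166 170 172 172 167 159 148 129 115 118
  126 127 124 120]
 [141 161 168 170 171 168 167 168 170 173 172 168 157 139 117 103 109 122
  131 132 129 124]
 [128 154 168 172 174 173 173 172 172 173 169 158 137 112  96  97 115 129
  135 134 133 124]
 [112 142 162 170 171 172 170 172 173 171 161 140 113  93  90 105 124 134
  136 136 132 123]
 [101 124 145 159 164 168 171 173 173 166 148 118  94  85  95 114 131 136
  138 137 132 121]
 [ 96 105 122 141 155 166 171 174 171 156 130  98  85  87 103 122 135 137
  138 136 131 123]]
```

```bash
python3 -c "
from h import *
s=env.observe();print(s['time_s'],s['ft_force'],s['grip_width']);print(env.close_job())"
```

```text
12.05 [-6.95320345 -1.22643338 -1.42412799] 0.01442587182900498
the job is handed in; nothing more can be done
None
```

I gripped the middle dish by its handle, lifted it level to about 50 mm, and pushed its rim against the paddle. The job was handed in at 12.05 s of the robot's clock, with the dish still held there. No verdict is reported, so what follows rests on my own checks.

- **Paddle:** averaged over six readings, the paddle pushed back with about 6.8 N along the push line, which means roughly 45 mm of travel. By position, the dish's axis is about 1 mm from the drop point.
- **Hold:** the dish was still (TCP movement under 0.05 mm), with the fingers closed to 14.4 mm on the handle.
- **Slugs:** the chute is empty. I located three slugs inside the dish, their centres at most about 31 mm from its axis. The third, near the far wall, shows only as a small blob in the coarse top view.
- **Pointer:** it was too blurred in the last pictures to read between the tabs, so the travel figure rests on force and position.
- **Bystanders:** I did not measure the rod stand, plates and weight again, but the path stayed well clear of them and no contact force showed.

The first move call was refused because its rows lacked some keys; nothing moved.

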